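# Set a sweet mould under the filling spout and hold it shut

### The arm

A 6-joint arm with a two-finger parallel gripper is mounted at the origin on the work surface. World frame = base frame: x ahead of the robot, y to its left, z up, the work surface at z = 0. Lengths are in mm, angles in rad, forces in N, time in s.
With the tool pointing down it reaches from about 300 to 775 mm from the base axis. Payload 14.6 kg.
Tool frame: the origin (TCP) lies on the centre line of the jaws, within the pads' length; the fingertips stand 19 mm ahead of it and the grasp point (between the pads) is the TCP (bot.tip_reach is the distance from the TCP to the fingertips, in mm); z points along the fingers, y is the line along which they close (so a half turn about z gives the same grasp; the last joint's range is limited). The gripper opens to 85 mm and grips with 20 to 120 N. Pads are 22 mm wide; open, the fingers measure 114 mm over their backs; the gripper's body (76 mm by 85 mm) begins 54 mm behind the grasp point. The pads swing forward as they close: fully open they stand 13 mm farther back than shut.
Start: joints at [-1.33, 0.3, 1.521, -0, 1.321, -0.067], TCP at [166.623, -524.144, 250.281] pointing down, gripper open.
Joint ranges: [-3.03, 3.03], [-0.79, 2.21], [0.23, 2.52], [-1.04, 4.18], [0, 3.07], [-2.55, 2.55]. Speed limits (rad/s): [2.22, 2.22, 2.57, 3.14, 3.14, 3.14].

### API

Orientations are given as a unit quaternion [w, x, y, z].
In Python, from rig import bot gives the robot as it stands. Calls block until the motion is done:
- bot.move_to(position, orientation): joint-space move of the TCP to a pose.
- bot.servo_line(position, attitude=None, speed=150, until_force=None): straight line of the TCP; attitude=None keeps the orientation; speed is the mean speed in mm/s. With until_force (N) it stops when the force on the tool has changed by that much, and returns True; else False.
- bot.move_joints(angles): joint-space move.
- bot.move_gripper(opening, grip_force=None): finger opening in mm; grip_force is the grip in N (None keeps the last); returns when the fingers have stopped.
- bot.dwell(seconds).
- bot.ik(position, orientation): joint angles nearest the present ones, or None.
- bot.read_state(): the state.
- bot.read_camera(name): name is "scene" or "top" or "wrist"; returns a dict with "image" (480x640x3 uint8, blue, green, red), "depth" (480x640 float32, mm along the optical axis (not along the pixel's ray), 0 where there is no reading), "fovy" (degrees; the focal length in pixels is half the picture's height over the tangent of half this angle, whatever the lens; pixels are square), "cx", "cy" (the principal point, pixels), "k1" (the pictures are not rectified: a ray, as slopes to the right and down, at radius r is drawn at 1 + k1 r^2 times it, then the intrinsics apply), "eye" and "attitude" of the camera in the world; the wrist camera has in their place "mount" (4x4, takes a point from camera to tool coordinates, whose origin is the TCP and whose axes are the flange's). Camera axes: x right, y down, z forward; pixel columns grow to the right and rows downward; lengths in mm; the calibration is good to about 2 mm. A picture is of the moment at which its call begins: read the wrist's pose just before it.
A pose or a line that the arm cannot do raises bot.MotionError and nothing moves.
- bot.finish_job(): hands the job in; it is judged then, once.
The state is a dict: "clock": time; "joint_positions": joint angles; "qvel": joint speeds; "effort": joint torques, N m; "ee_pos": TCP position; "tool_rot": TCP orientation; "ft_force": force on the tool from outside, world axes, zero at the start; "moment": the same for the moment, N m; "grip_width": finger opening in mm; "grip_force": force on a finger pad.
Only numpy, scipy, OpenCV 4.12 (cv2) and the standard library are available. Lean on these libraries where they do the work, as an engineer would, in place of code of your own. Each camera call takes 0.05 s, during which the arm holds its last target. There are 200 camera calls.

### The job

Get the sweet mould ready for filling. First slide the lower half along the table, without lifting it, until its pour cup sits centred under the tip of the dispenser's spout; then set the upper half on the two dowels and press it down against the sprung ejector until the halves meet flush. Finish while still holding the mould pressed shut with the cup under the spout (do not let go), and leave the thali, its katoris and the casserole alone.

Things in the scene. Friction and masses are not known exactly. Their poses are not given: they have to be found in the camera images.
- lower: Lower mould half, cast aluminium, 0.5 kg, loose on the table. Block 104 (x) x 56 (y) x 28 (z) mm, with a neck (22 mm wide, 26 mm high) along +x to a round pour cup. Origin: centre of the block's underside, midway between its two upright dowels; z up. It can be gripped across its 56 mm width.
- cup (a point): Centre of the pour cup's mouth on the lower half: x = +100 mm, z = 28 mm in the lower half's frame. Cup 39 mm outside and 30 mm inside diameter, 28 mm high, open at the top.
- face (a point): Centre of the lower half's top (mating) face, 28 mm above its origin, axes as the lower half's. Two upright steel dowels, 8 mm diameter, stand on this face at x = -36 and +36 mm, y = 0; they rise 13 mm above it and taper to 4.4 mm over their last 4.5 mm.
- ejector (a joint): Round steel ejector plate, 28 mm diameter, in the middle of the lower half's face, on a spring: 0 m = up, 5 mm proud of the face; grows as pressed down; 0.005 = flush (travel ends at 0.007). The spring gives 4 N at 0 and 14 N at flush, so the upper half (2.6 N) rests about 5 mm high unless pressed with about 12 N more.
- upper: Upper mould half, aluminium, 0.26 kg, flat on the table. Plate 100 (x) x 56 (y) x 14 (z) mm with through holes of 10.4 mm at x = -36 and +36 mm, y = 0, and in its middle an upright grip fin 44 mm long (x), 14 mm thick (y), z 14 to 48 mm. Origin: centre of the underside; z up. Fits either way round. Closed, its origin is 28 mm above the lower half's.
- dispenser: Steel filling dispenser, fixed to the table: foot 130 mm diameter, column with a hopper on top (116 mm diameter, z 200 to 310 mm), origin under the column on the table. A 14 mm goose-neck tube leaves the column towards its own -x at 165 mm height and turns straight down 150 mm out.
- spout_tip (a point): Centre of the end of the spout, 50 mm above the table, 150 mm from the column along the dispenser's -x; tube 10 mm diameter at the end, 14 mm from 85 mm height up. Its axes are the dispenser's.
- thali: Bystander: steel thali, 264 mm diameter, 22 mm high, origin at the centre of its underside.
- katori_a: Bystander: white ceramic bowl, 86 mm diameter, 40 mm high, standing in the thali; origin at the centre of its underside.
- katori_b: Bystander: the second such bowl in the thali.
- casserole_clip (a point): Bystander: the lever clip on the side of the round insulated steel casserole, on the side towards the robot, 70 mm above the table. The casserole is closed, 205 mm diameter (244 mm over its two handles), 136 mm high; its upright centre line lies 104 mm from this point along its +x.
Not all that is in view belongs to the job. What is shaped like the upper but pink is not meant. What is shaped like the lower but orange is not meant.

How it is judged:
By the outcome, as a careful person would: the job done as asked, in the order asked, and still so for the second after the job is handed in, while the arm keeps its last pose, push and grip.
It also fails if it takes over 61 s, if anything falls off the work surface, if the arm or the gripper's body presses on something with over 40 N, if the wrist force passes 120 N, or if a joint passes its speed limit or range.

## Working session

There is one attempt and no reset: what is moved stays moved. The work goes in short steps, each a Python script; the robot and the scene stay as the last script left them, time stands still between calls to the robot, and variables do not carry over. Pictures are saved under pics/ and viewed, at most 10 in all, crops included, and the job is handed in when it is done.

```bash
mkdir -p pics; ls; python3 - <<'E'
from rig import bot
import cv2,numpy as np
for n in ("scene","top"):
    c=bot.read_camera(n); cv2.imwrite(f"pics/{n}0.png",c["image"]); np.savez(f"{n}0.npz",**c)
    print(n,{k:(np.round(v,4).tolist() if not np.isscalar(v) else v) for k,v in c.items() if k not in("image","depth")},(c["depth"]>0).mean())
print(bot.read_state())
E
```

```text
pics
scene {'fovy': 43.848075159751744, 'cx': 307.25243314474005, 'cy': 241.67015964095756, 'k1': -0.08279900004355001, 'eye': [1256.3668, 1153.2443, 922.7381], 'attitude': [-0.118, 0.2171, 0.8422, -0.4793]} 0.9957942708333334
top {'fovy': 44.61586863834991, 'cx': 313.5957706156428, 'cy': 237.77130636380002, 'k1': -0.18423902551716384, 'eye': [503.2846, -115.471, 1525.1125], 'attitude': [-0.0179, 0.7177, -0.6959, 0.0144]} 0.9959993489583333
{'clock': 0.1, 'joint_positions': array([-1.32961114e+00,  3.00388742e-01,  1.52150653e+00, -4.42244173e-06,
        1.32067414e+00, -6.66052850e-02]), 'qvel': array([ 0.0006306 , -0.00099057, -0.00177661, -0.00021568,  0.00155825,
        0.00022634]), 'effort': array([ 3.01100401e-03, -5.44376493e+01, -3.62369299e+01,  2.58502280e-05,
        3.04023699e-03, -5.58884405e-07]), 'ee_pos': array([ 166.57497993, -523.97991634,  249.79801318]), 'tool_rot': array([-4.86332100e-04,  9.88181279e-01,  1.53289010e-01, -4.47103883e-05]), 'ft_force': array([-0.22788672,  0.69772342, -0.07042774]), 'moment': array([ 0.03005894, -0.03298881, -0.03538414]), 'grip_force': 0.0, 'grip_width': 85.6955287153589}
```

View pics/top0.png

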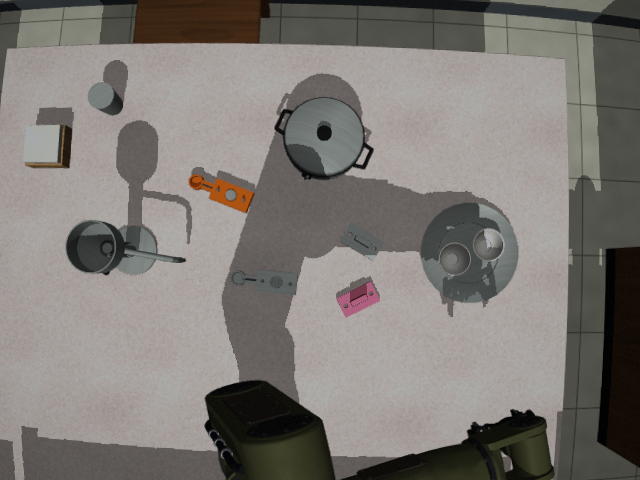

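View pics/scene0.png

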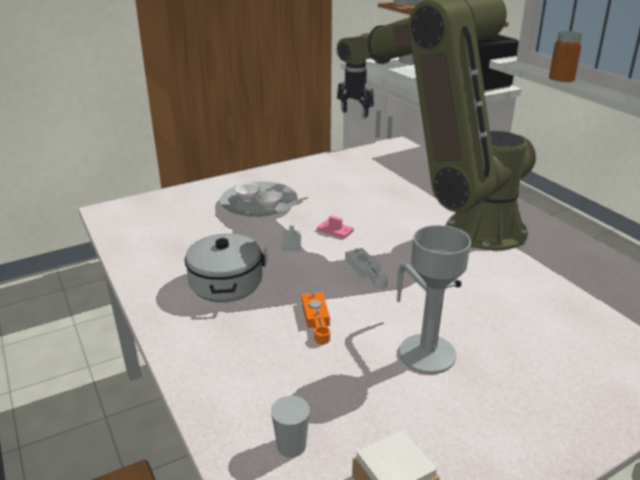

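```bash
cat > h.py <<'E'
import numpy as np, cv2
from scipy.spatial.transform import Rotation as R
def rot(q): return R.from_quat([q[1],q[2],q[3],q[0]]).as_matrix()
def quat(M):
    q=R.from_matrix(M).as_quat(); return [q[3],q[0],q[1],q[2]]
def down(yaw):  # tool pointing down; tool y (closing line) horizontal at angle yaw
    y=np.array([np.cos(yaw),np.sin(yaw),0]); z=np.array([0,0,-1.]); return quat(np.c_[np.cross(y,z),y,z])
def K(c):
    f=240/np.tan(np.radians(c["fovy"])/2); return np.array([[f,0,c["cx"]],[0,f,c["cy"]],[0,0,1]])
def shoot(bot):  # wrist picture with its world pose
    s=bot.read_state(); c=bot.read_camera("wrist"); T=np.array(c["mount"]); Rt=rot(s["tool_rot"])
    c["Rw"]=Rt@T[:3,:3]; c["eye"]=s["ee_pos"]+Rt@T[:3,3]; return c
def pose(c): return (np.array(c["Rw"]) if "Rw" in c else rot(c["attitude"])),np.array(c["eye"],float)
def slopes(c,uv):
    d=(np.asarray(uv,float).reshape(-1,2)-[float(c["cx"]),float(c["cy"])])/K(c)[0,0]
    s=d.copy()
    for _ in range(20): s=d/(1+float(c["k1"])*(s**2).sum(1,keepdims=True))
    return s
def on_plane(c,uv,z):
    M,e=pose(c); s=slopes(c,uv); r=np.c_[s,np.ones(len(s))]@M.T
    return e+r*((z-e[2])/r[:,2])[:,None]
def cloud(c):
    v,u=np.mgrid[0:480,0:640]; M,e=pose(c)
    s=slopes(c,np.c_[u.ravel(),v.ravel()]); d=np.array(c["depth"]).ravel()
    return ((np.c_[s,np.ones(len(s))]*d[:,None])@M.T+e).reshape(480,640,3)
def project(c,P):
    M,e=pose(c); p=(np.atleast_2d(P)-e)@M; s=p[:,:2]/p[:,2:]
    return s*(1+float(c["k1"])*(s**2).sum(1,keepdims=True))*K(c)[0,0]+[float(c["cx"]),float(c["cy"])]
def load(n):
    z=np.load(n); return {k:z[k] for k in z.files}
E
python3 - <<'E'
from h import *
c=load("top0.npz"); P=cloud(c)
def comp(u0,v0,u1,v1,zlo,zhi):
    q=P[v0:v1,u0:u1].reshape(-1,3); q=q[(q[:,2]>zlo)&(q[:,2]<zhi)]
    r=cv2.minAreaRect(q[:,:2].astype(np.float32)); print(len(q),q.mean(0).round(1),r)
print("table z",np.median(P[320:380,330:500,2]))
comp(225,262,302,300,12,60)   # lower
comp(230,265,252,292,12,60)   # cup part
comp(262,262,302,300,12,60)
comp(340,218,385,265,8,60)  # upper
comp(340,218,385,265,30,60) # fin
comp(174,250,190,270,30,170)
comp(60,215,130,280,290,330) # hopper rim
from rig import bot
w=bot.read_camera("wrist");print({k:w[k] for k in w if k not in("image","depth")})
print([on_plane(c,[u],z).round(0) for u,z in (((184,260),50),((135,250),5))])
E
```

```text
table z -0.08149274394816075
1162 [457.5   5.5  27.4] ((460.3359375, 15.888137817382812), (176.84185791015625, 60.5544548034668), 85.41566467285156)
224 [462.1  78.8  22.6] ((462.57330322265625, 77.09523010253906), (36.10045623779297, 54.665218353271484), 2.3299903869628906)
770 [456.  -22.   28.8] ((456.8909912109375, -23.711135864257812), (96.84229278564453, 60.46287155151367), 84.93509674072266)
800 [ 567.5 -231.1   18.4] ((570.0615234375, -231.17665100097656), (114.47853088378906, 111.36107635498047), 4.848897457122803)
104 [ 567.4 -231.2   47. ] ((567.7443237304688, -231.5012969970703), (43.862281799316406, 14.220494270324707), 60.830894470214844)
62 [504.6 217.9 119. ] ((504.441650390625, 218.3857421875), (7.686439037322998, 12.874506950378418), 87.41205596923828)
561 [526.  373.8 303.8] ((525.212890625, 369.21240234375), (116.79618835449219, 114.83306121826172), 55.86217498779297)
{'fovy': 60.043902322047195, 'cx': 318.6622914759432, 'cy': 242.47162799598829, 'k1': 0.02341867071726344, 'mount': array([[-8.10262035e-04, -9.50723768e-01, -3.10038158e-01,
         7.87675425e+01],
       [ 9.99999534e-01, -6.07752023e-04, -7.49770176e-04,
        -2.54130534e-01],
       [ 5.24398009e-04, -3.10038621e-01,  9.50723818e-01,
        -1.23986501e+02],
       [ 0.00000000e+00,  0.00000000e+00,  0.00000000e+00,
         1.00000000e+00]])}
[array([[504., 221.,  50.]]), array([[526., 365.,   5.]])]
```

```bash
python3 - <<'E'
from rig import bot
from h import *
def go(p,yaw,n):
    bot.move_to(p,down(yaw)); bot.dwell(.3); c=shoot(bot); np.savez(n+".npz",**c); cv2.imwrite(f"pics/{n}.png",c["image"])
    print(n,bot.read_state()["clock"],bot.read_state()["joint_positions"].round(2),bot.read_state()["ee_pos"].round(1)); return c
a=go([458,-10,230],np.radians(-5),"w_low"); b=go([500,85,270],np.radians(-5),"w_sp")
cv2.imwrite("pics/w_both.png",np.hstack([cv2.resize(x["image"],(400,300)) for x in(a,b)]))
cv2.imwrite("pics/w_b.png",a["image"])
P=cloud(b); q=P.reshape(-1,3)
m=(abs(q[:,0]-504)<40)&(abs(q[:,1]-219)<40)&(q[:,2]>40)
for lo,hi in((40,60),(60,85),(85,110),(110,140),(140,175)):
    k=q[m&(q[:,2]>lo)&(q[:,2]<hi)]; 
    if len(k): print(lo,len(k),k.mean(0).round(1),k.min(0).round(1),k.max(0).round(1))
E
```

```text
w_low 2.625 [-0.1   0.11  1.8   0.    1.23 -0.01] [458.  -10.2 230. ]
w_sp 3.5 [ 0.1   0.19  1.61 -0.    1.34  0.18] [499.9  84.4 269.9]
40 28 [504.4 216.5  55.5] [499.6 215.2  51.4] [509. 219.  60.]
60 33 [504.6 216.   65.5] [500.3 215.3  60.1] [509.  218.9  72.7]
85 154 [504.3 214.7  98.5] [497.5 213.1  85.1] [510.4 219.3 109.8]
110 262 [504.3 214.9 126.3] [497.6 213.  110.1] [510.4 219.1 140. ]
140 160 [503.9 215.8 143.4] [498.  213.7 140.1] [510.4 218.3 148.3]
```

View pics/w_both.png

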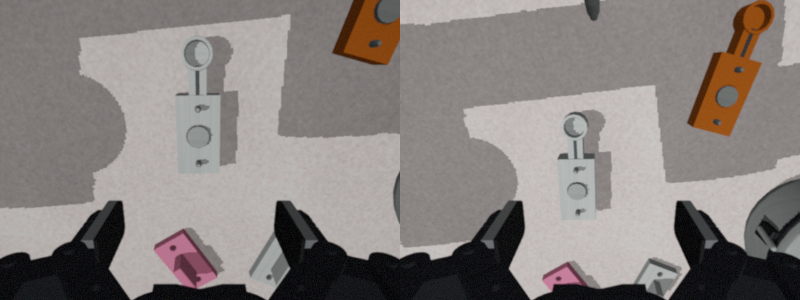

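```bash
python3 - <<'E'
from h import *
for n in("w_low","w_sp"):
    c=load(n+".npz"); q=cloud(c).reshape(-1,3)
    q=q[(q[:,2]>24)&(q[:,2]<31)&(abs(q[:,0]-457)<45)&(q[:,1]>-85)&(q[:,1]<110)]
    blk=q[q[:,1]<22]; cup=q[q[:,1]>57]
    r=cv2.minAreaRect(blk[:,:2].astype(np.float32)); e=cv2.minEnclosingCircle(cup[:,:2].astype(np.float32))
    print(n,len(blk),np.median(blk[:,2]),r,e)
    d=np.array(e[0])-r[0]; print(np.hypot(*d),np.degrees(np.arctan2(d[1],d[0])))
E
```

```text
w_low 6115 28.32368627553592 ((454.54400634765625, -22.013065338134766), (92.16983032226562, 56.106082916259766), 85.65917205810547) ((460.4441833496094, 79.20718383789062), 24.474374771118164)
101.3920654287654 86.66397639914345
w_sp 3930 28.198529905100713 ((454.4597473144531, -21.951736450195312), (91.59841918945312, 56.105960845947266), 85.74929809570312) ((460.34918212890625, 79.47640228271484), 24.48004150390625)
101.59898015854372 86.67684632871891
```

```bash
python3 - <<'E'
from rig import bot
from h import *
c=load("w_low.npz"); q=cloud(c).reshape(-1,3)
q=q[(q[:,2]>24)&(q[:,2]<31)&(abs(q[:,0]-457)<45)&(q[:,1]>-85)&(q[:,1]<115)][:,:2]
a=np.radians(85.7); u=np.array([np.cos(a),np.sin(a)]); v=np.array([-u[1],u[0]])
s,t=q@u,q@v; lo=np.percentile(s[s<s.min()+60],.3); hi=s.max()
blk=s<lo+95; t0=(np.percentile(t[blk],.5)+np.percentile(t[blk],99.5))/2
cp=s>hi-36; tc=(t[cp].min()+t[cp].max())/2
print("len",hi-lo,"(171.5)",t0,tc,np.ptp(t[cp]))
s0=((lo+52)+(hi-119.5))/2; O=s0*u+t0*v; print("origin",O,"cup",O+100*u)
sp=np.array([504.3,220.1]); psi=np.radians(55); up=np.array([np.cos(psi),np.sin(psi)])
g=O-30*u; goal=sp-130*up; C=sp-100*up; print("goal",goal,"C",C)
print(bot.ik([*C,100],down(psi+np.pi/2)))
bot.move_to([*g,120],down(a-np.pi/2)); 
print(bot.servo_line([*g,24],speed=80,until_force=8))
bot.move_gripper(50,grip_force=40); s1=bot.read_state(); print(s1["ee_pos"],s1["grip_width"],s1["grip_force"],s1["ft_force"])
z=s1["ee_pos"][2]
bot.servo_line([*goal,24],attitude=down(psi-np.pi/2),speed=50)
bot.dwell(.3);s1=bot.read_state(); print(s1["ee_pos"],s1["grip_width"],s1["ft_force"],s1["clock"])
bot.move_gripper(80); p=s1["ee_pos"]
bot.servo_line([p[0],p[1],110],speed=150)
k=sp-150*up; bot.servo_line([*k,260],speed=200); bot.dwell(.3)
c=shoot(bot); np.savez("w2.npz",**c); cv2.imwrite("pics/w2.png",c["image"]); print(bot.read_state()["clock"])
E
```

```text
len 170.88660966170204 (171.5) -454.88911584472294 -454.81449333901514 37.55509699539817
origin [454.98689391 -15.77713227] cup [462.48476659  83.94138108]
goal [429.73506327 113.61023424] C [446.94235636 138.18479557]
[ 2.21539875e-01  3.13585617e-01  1.89381578e+00 -4.44089210e-16
  9.34191252e-01 -2.30918754e+00]
False
[453.05938566 -45.75003446  24.52532575] 55.28434487963088 42.37783446907997 [-1.59268769  0.7031824   6.76977691]
[430.14762431 113.11141903  24.53125691] 55.37359957132423 [-0.37045286 -7.61843623  6.3274378 ] 9.7417
12.0917
```

View pics/w2.png

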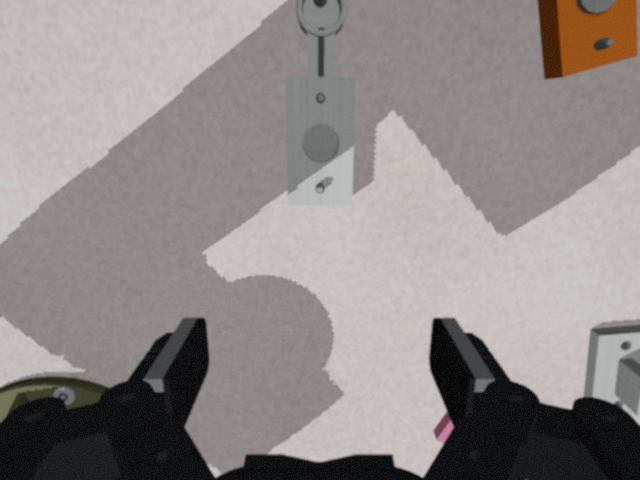

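```bash
python3 - <<'E'
from rig import bot
from h import *
c=load("w2.npz"); P=cloud(c); C=np.array([446.9,138.2])
q=P.reshape(-1,3); d=q[:,:2]-C
a0=np.radians(55);u=np.array([np.cos(a0),np.sin(a0)]);v=np.array([-u[1],u[0]])
m=(q[:,2]>24)&(q[:,2]<31)&(abs(d@u)<54)&(abs(d@v)<36)
b=q[m][:,:2]; r=cv2.minAreaRect(b.astype(np.float32)); print(r)
# dowel tops
for s in(-36,36):
    k=q[(q[:,2]>36)&(q[:,2]<44)&(np.hypot(*(d-s*u).T)<12)]; print("dowel",len(k),k.mean(0))
m=(q[:,2]>24)&(q[:,2]<31)&(np.hypot(*(d-100*u).T)<24)&(d@u>78); k=q[m]; print("cup",len(k),cv2.minEnclosingCircle(k[:,:2].astype(np.float32)))
m=(q[:,2]>45)&(q[:,2]<140)&(np.hypot(*(d-100*u).T)<24); k=q[m]; print("spout",len(k),k.mean(0) if len(k) else "", (k[:,:2]@u).min()if len(k) else "",C@u+100)
# upper look: fin near (567.5,-231.3)
yaw=np.radians(60.8)
t=load("top0.npz");T=cloud(t)[218:265,340:385].reshape(-1,3);T=T[(T[:,2]>30)&(T[:,2]<60)][:,:2];x=np.linalg.svd(T-T.mean(0))[2][0];
fa=np.arctan2(x[1],x[0]);print("fin axis deg",np.degrees(fa))
for off in(90,-90):
    y=fa+np.radians(off); print(off,bot.ik([567.5,-231.3,100],down(y)))
bot.move_to([520,-190,250],down(np.radians(-75))); bot.dwell(.3)
c=shoot(bot); np.savez("w3.npz",**c); cv2.imwrite("pics/w3.png",c["image"]); print(bot.read_state()["clock"],bot.read_state()["ee_pos"])
q=cloud(c).reshape(-1,3); m=(np.hypot(q[:,0]-567,q[:,1]+231)<70)
for lo,hi in((9,18),(43,53)):
    k=q[m&(q[:,2]>lo)&(q[:,2]<hi)]; print(len(k),k.mean(0).round(1),cv2.minAreaRect(k[:,:2].astype(np.float32)))
E
```

```text
((447.1995544433594, 138.80923461914062), (106.24684143066406, 56.02783203125), 54.488704681396484)
dowel 68 [426.16002716 109.14173401  39.63821465]
dowel 82 [467.35191629 166.97974341  39.81952483]
cup 718 ((502.3636779785156, 215.98162841796875), 20.212799072265625)
spout 83 [501.89177763 217.095695    60.32733344] 464.5800597140273 469.5381219260212
fin axis deg -118.95193454228037
90 [-4.46780096e-01  5.91798971e-01  1.47104187e+00 -4.44089210e-16
  1.07875181e+00  5.85264862e-02]
-90 None
13.6083 [ 520.08437202 -189.514334    250.16573848]
6427 [ 568.  -230.9   14.3] ((566.4727172851562, -232.93028259277344), (100.53996276855469, 56.163509368896484), 60.85979080200195)
1001 [ 566.8 -232.2   48.2] ((566.49853515625, -232.86343383789062), (43.83835983276367, 13.523551940917969), 61.42537307739258)
```

View pics/w3.png

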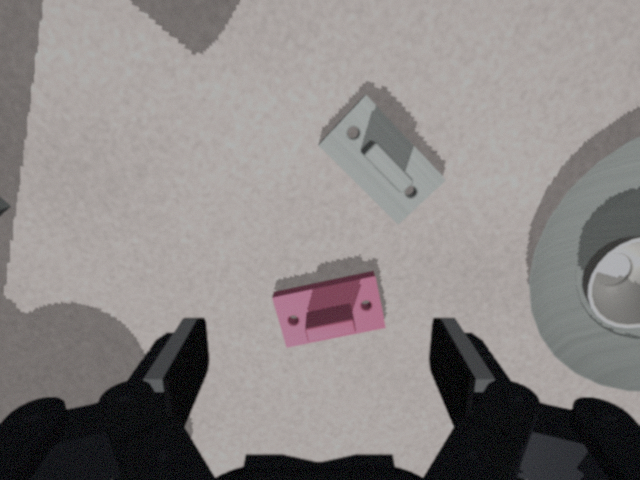

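```bash
python3 - <<'E'
from rig import bot
from h import *
U=np.array([566.5,-232.9]); a=np.radians(61.1); O=np.array([446.7,138.0]); psi=np.radians(54.6)
S=lambda t:(lambda s:print(t,round(s["clock"],2),s["ee_pos"].round(2),s["ft_force"].round(1),round(s["grip_width"],1),round(s["grip_force"],1)))(bot.read_state())
bot.move_gripper(50)
bot.move_to([*U,120],down(a-np.pi/2)); print(bot.servo_line([*U,37],speed=80,until_force=8)); S("at")
bot.move_gripper(5,grip_force=70); S("grip")
p=bot.read_state()["ee_pos"]; bot.servo_line([p[0],p[1],200],speed=150); bot.dwell(.2); S("lift")
bot.move_to([*O,200],down(psi+np.pi/2)); bot.servo_line([*O,100],speed=100); bot.dwell(.3); S("above")
c=shoot(bot); np.savez("w4.npz",**c); cv2.imwrite("pics/w4.png",c["image"])
E
```

```text
False
at 16.01 [ 566.78 -233.05   37.6 ] [0.1 0.2 0.8] 50.2 0.0
grip 16.43 [ 566.74 -233.02   37.48] [-0.4 -0.2  5. ] 13.0 69.3
lift 17.86 [ 566.62 -232.96  199.33] [ 0.7  0.3 -2.4] 12.8 68.5
above 21.33 [446.79 138.02 100.23] [ 0.1 -0.1 -3.8] 13.0 68.4
```

View pics/w4.png

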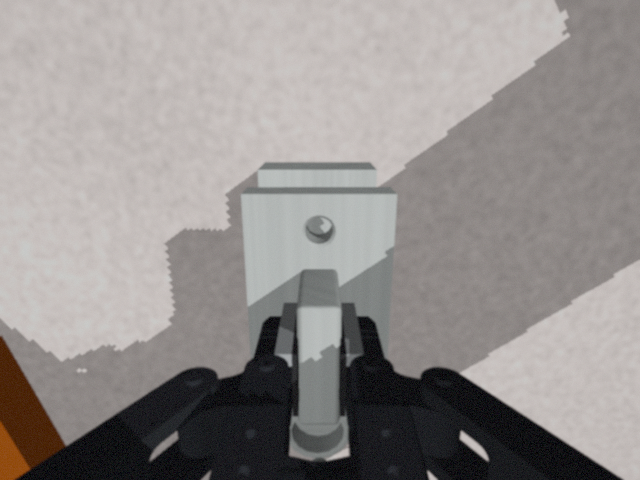

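```bash
python3 - <<'E'
from rig import bot
from h import *
O=np.array([446.7,138.0]); psi=np.radians(54.6); u=np.array([np.cos(psi),np.sin(psi)]);v=np.array([-u[1],u[0]])
c=load("w4.npz"); h=on_plane(c,[(320,229)],77)[0,:2]-O; print("hole (exp -36,0):",h@u,h@v)
S=lambda t:(lambda s:print(t,round(s["clock"],2),s["ee_pos"].round(2),s["ft_force"].round(1),round(s["grip_width"],1)))(bot.read_state())
bot.servo_line([*O,82],speed=60); bot.dwell(.2); S("pre")
print(bot.servo_line([*O,71],speed=15,until_force=8)); S("engaged?")
E
```

```text
hole (exp -36,0): -37.24933388209543 1.1712808143821347
pre 22.03 [446.82 138.03  82.2 ] [-0.1  0.3 -3. ] 13.3
False
engaged? 22.92 [446.73 137.99  71.05] [-0.1 -0.3 -3.3] 12.8
```

```bash
python3 - <<'E'
from rig import bot
from h import *
O=np.array([446.7,138.0])
S=lambda t:(lambda s:print(t,round(s["clock"],2),s["ee_pos"].round(2),s["ft_force"].round(1),round(s["grip_width"],1)))(bot.read_state())
print(bot.servo_line([*O,60],speed=8,until_force=26)); S("pressed"); bot.dwell(1); S("held")
c=bot.read_camera("scene"); np.savez("s5.npz",**c); i=c["image"][200:400,280:480]; cv2.imwrite("pics/s5.png",cv2.resize(i,None,fx=3,fy=3))
c=shoot(bot); cv2.imwrite("pics/w5.png",c["image"])
np.savez("w5.npz",**c)
E
```

```text
True
pressed 23.75 [446.84 138.03  65.65] [-2.3 -1.3 10.3] 12.6
held 24.75 [446.83 138.04  65.69] [-3.6  0.2 11.1] 13.3
```

View pics/s5.png

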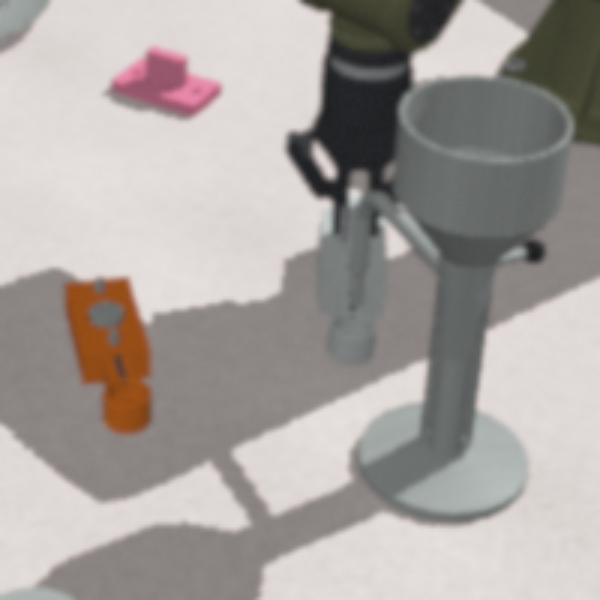

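View pics/w5.png

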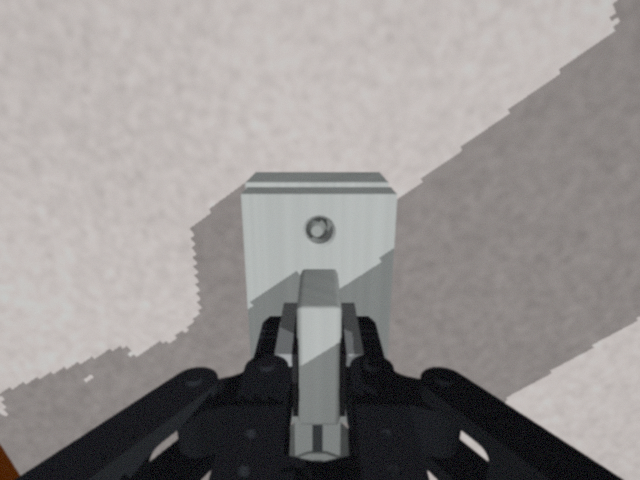

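```bash
python3 - <<'E'
from rig import bot
from h import *
S=lambda t:(lambda s:print(t,round(s["clock"],2),s["ee_pos"].round(2),s["ft_force"].round(1),round(s["grip_width"],1)))(bot.read_state())
for z in (65.2,64.8,64.4,64.0):
    bot.servo_line([446.8,138.0,z],speed=4); bot.dwell(.3); S(z)
    if bot.read_state()["ft_force"][2]>24: break
E
```

```text
65.2 25.41 [446.91 138.06  65.71] [-4.8 -1.3 11.3] 12.6
64.8 25.96 [446.87 138.01  65.48] [-7.6 -1.3 14.8] 13.1
64.4 26.51 [446.88 138.02  65.45] [-9.4 -2.7 21.8] 13.0
64.0 27.06 [446.9  138.01  65.42] [-13.6  -4.2  28.1] 13.0
```

```bash
python3 - <<'E'
from rig import bot
from h import *
S=lambda t:(lambda s:print(t,round(s["clock"],2),s["ee_pos"].round(2),s["ft_force"].round(1),round(s["grip_width"],1)))(bot.read_state())
for x in (446.6,446.4,446.2,446.0):
    bot.servo_line([x,137.95,64.0],speed=4); bot.dwell(.3); S(x)
    if bot.read_state()["ft_force"][0]>-7: break
q=cloud(bot.read_camera("top")).reshape(-1,3)
psi=np.radians(54.6);u=np.array([np.cos(psi),np.sin(psi)])
c=shoot(bot); q=cloud(c).reshape(-1,3)
k=q[(np.hypot(*(q[:,:2]-[446.7,138]).T)<75)&(q[:,2]<60)]
for lo,hi in((20,31),(38,46)):
    m=k[(k[:,2]>lo)&(k[:,2]<hi)]; d=m[:,:2]-[446.7,138]; print(lo,len(m),np.median(m[:,2]),(d@u).min(),np.percentile(d@[-u[1],u[0]],[1,99]))
E
```

```text
446.6 27.61 [446.84 138.03  65.39] [-11.1  -3.1  26.2] 12.7
446.4 28.16 [446.86 138.01  65.41] [-9.6 -2.2 24.7] 12.9
446.2 28.71 [446.83 138.02  65.41] [-8.4 -3.7 23.3] 12.8
446.0 29.26 [446.83 138.02  65.42] [-5.6 -2.5 21. ] 12.9
20 2122 27.244754395383666 -52.441092040705854 [-27.22182009  26.96480062]
38 16865 42.37917885394347 -50.82074615173609 [-26.9729011   28.17248609]
```

```bash
python3 -c "
from rig import bot
print(bot.finish_job())"
```

```text
the job is handed in; nothing more can be done
None
```

I handed the job in at about 29 s, with the arm holding the mould shut at about 21 N: the plate is down to its flush height (42.4 mm measured, 42 expected) and the pour cup is within about 1 mm of the spout by the camera.

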